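# Open the bearing housing and lay the rotor in its saddles

### The arm

A 6-joint arm with a two-finger parallel gripper is mounted at the origin on a cart in front of the work surface, level with it; the furniture and walls round the work are solid. World frame = base frame: x ahead of the robot, y to its left, z up, the work surface at z = 0. Lengths are in m, angles in rad, forces in N, time in s.
With the tool pointing down it reaches from about 0.35 to 0.85 m from the base axis. Payload 8.1 kg.
Tool frame: the origin (TCP) lies midway between the tips of the shut fingers; the grasp point (between the pads) lies robot.grasp_offset behind it (robot.grasp_offset is the distance from the TCP to the grasp point, in m); z points along the fingers, y is the direction in which the jaws open and shut (so a half turn about z gives the same grasp; the last joint's range is limited). The gripper opens to 93 mm and grips with 3 to 60 N. Pads are 15 mm wide; open, the fingers measure 128 mm over their backs; the gripper's body (75 mm by 188 mm) begins 65 mm behind the grasp point.
Start: joints at [1.129, 0.13, 1.488, -0, 1.523, -0.085], TCP at [0.21, 0.562, 0.219] pointing down, gripper open.
Joint ranges: [-2.96, 2.96], [-0.89, 2.26], [0.02, 2.5], [-1.34, 4.48], [0, 2.73], [-2.66, 2.66]. Speed limits (rad/s): [2.39, 2.39, 2.79, 3.14, 3.14, 3.14].

### API

Orientations are given as a rotation vector (axis times angle).
In Python, from plant import robot gives the robot as it stands.
- The arm moves only by the shell command python3 -m handwheel 'ROWS' [OPENING] [FORCE]. ROWS is text: rows parted by semicolons, each of 6 numbers parted by spaces: the shift along the world's x, y, z each as a share of 0.3 m, from -1 to 1, then the turn, a rotation vector about the world's x, y, z each as a share of 45 degrees, from -1 to 1. A call has 1 to 5 rows; each row is the pose to reach, as a shift and turn from the pose commanded when the call began; what a row does not reach only later rows make up. A row lasts 1/10 s, in which the tool goes at most 50 mm and 8.59 degrees, less where a joint would pass 70% of its speed; a pose out of reach is approached as far as the arm can. A call with a number of a shift or a turn outside -1 to 1 is refused whole. A call with a gripper value outside its range is refused whole. OPENING is the closure, from -1 (fully open) to 1 (shut), set as the call begins (- or left out, the last holds). The fingers move at their own pace and stop on an object; FORCE is the grip in N (left out, the last holds). Time passes only in rows, so rows that repeat a pose let the fingers close. It gives the time, the measured TCP pose, the force and the opening at its end, in the units of the state.
- robot.read_state(): the state, without advancing time (a new reading comes with each control period).
- robot.read_camera(name): name is "scene" or "side" or "wrist"; returns (picture, depth): 480x640x3 uint8, red, green, blue; 480x640 float32, m along the optical axis (not along the pixel's ray), 0 where there is no reading.
- robot.camera_model(name): a dict with "camera_matrix" (3x3 intrinsics, pixels), "pose" (4x4, takes a point from camera to world coordinates); the wrist camera has in their place "tool_from_camera" (4x4, takes a point from camera to tool coordinates, whose origin is the TCP and whose axes are the flange's). Camera axes: x right, y down, z forward; pixel columns grow to the right and rows downward; lengths in m; the calibration is good to about 2 mm. A picture is of the moment at which its call begins: read the wrist's pose just before it. camera_model takes no time and is no camera call.
- robot.close_job(): hands the job in, once; it reports no verdict.
Trained networks look in the newest picture that a camera, given by its name, has taken for a name from the list of things; names that differ only in an ending like _2 or _b are one class to them, and where a whole thing is asked for, a point or a joint stands for the part that bears it (a point fixed in the world has none). Each returns a list of dicts, best first, with "conf" (0 to 1); they miss things now and then, are a little off and sometimes report something else, mostly with a low value. They report only what shows in the picture. A call takes as long as a camera call. They do not tell look-alikes from the thing itself.
- robot.look_for(camera, query): "rect" ([centre column, centre row, width, height] in pixels, round what is visible of it).
- robot.silhouettes(camera, query): "pixels" (480x640 bool, what is visible of it) and "rect" ([centre column, centre row, width, height] in pixels, round what is visible of it).
- robot.tip_of(camera, query): "at" ([row, column] in pixels: a listed point, or the origin of a listed thing).
The state is a dict: "t": time; "q": joint angles; "dq": joint speeds; "joint_torque": joint torques, N m; "tool_pos": TCP position; "orientation": TCP orientation; "force": force on the tool from outside, world axes, zero at the start; "wrist_torque": the same for the moment, N m; "opening": finger opening in m.
Only numpy, scipy, OpenCV 4.12 (cv2) and the standard library are available. Lean on these libraries where they do the work, as an engineer would, in place of code of your own. Each camera call takes 0.05 s, during which the arm holds its last target.

### The job

Lift the cover straight up off the bearing housing by its handle and set it down, upright, in the middle of the black rubber mat. Then take the steel rotor from the wooden rack and lay it in the housing's two open half-round saddles: let each piece come to rest where it belongs before you let go of it, do not drop either, and leave the tools lying around where they are.

Things in the scene. Friction and masses are not known exactly. Their poses are not given: they have to be found in the camera images.
- housing: grey cast bearing housing, fixed, hidden under the cover at first; base plate 130 x 112 x 8 mm (x by y). Origin: centre of its underside on the worktop; z up, x along the shaft axis. Two end walls, 16 mm thick, inner faces at x = +-34 mm, 88 mm wide along y, tops at z = 54 mm, each with a saddle in its top. Open between them; side walls at y = +-40 to +-44 mm are only 22 mm high
- seat (a point): point in the housing at x = 0, y = 0, z = 51.8 mm: where the rotor's centre lies when both journals rest at the bottom of the saddles. These are half-round brass grooves of 10 mm radius in the tops of the end walls, open upward, axis along the housing's x at y = 0, z = 54 mm. The point's axes are the housing's
- cover: loose aluminium cover, about 300 g, an upside-down tray 112 (x) x 100 (y) x 53 mm, 90 mm high with its handle. Origin: middle of its footprint, level with the lower edges of its long walls, on which it stands on a flat surface; z up. It starts on the housing, aligned with it, origin 26 mm above the housing's; its walls and lugs hang up to 28 mm over the end walls, 2 mm play: lift 30 mm before moving sideways
- handle (a point): middle of the dark bar handle on the cover, 84 mm above the cover's origin; the bar runs along the cover's x, 54 mm free between its posts, 12 mm wide and 12 mm high, with 25 mm of free space beneath it. Pinch it across y from above
- rotor: loose steel rotor, about 350 g: a drum 32 mm in diameter, 60 mm long, with dark lengthwise slots, and at each end a stub journal 16 mm in diameter, 18 mm long; 96 mm in all. Origin at its centre, x along its axis; both ends are alike. It starts lying level in the rack. Pinch the drum across its diameter from above. The drum has 4 mm play at each end between the housing's end walls
- rack: light wooden rack, fixed, base 110 x 70 x 14 mm, origin at the centre of its underside on the worktop, z up, x along the rotor lying in it; two V-notched uprights 14 mm thick at x = +-42 mm, 51 mm wide along y, 62 mm high, hold the rotor by its journals, axis 58 mm above the worktop; the drum hangs free between them, 28 mm above the base
- mat: black rubber mat, fixed, 150 (x) x 130 (y) x 6 mm, origin at the centre of its underside on the worktop, z up; its top is 6 mm above the worktop
- spanner: small steel combination spanner lying flat, 20x135x8 mm, loose, a bystander; origin at the centre of its underside
- bar: plain thin chrome bar (not the rotor) lying flat, 14x136x12 mm, loose, a bystander; origin at the centre of its underside
- pliers: long-nose pliers with blue handles lying flat, 56x175x12 mm, loose, a bystander; origin at the centre of its underside
- hammer: wooden-handled hammer lying flat, 105x242x28 mm, loose, a bystander; origin at the centre of its underside
- tape_measure: yellow pocket tape measure, 36x81x66 mm, loose, a bystander; origin at the centre of its underside
- wood_block: small bare wooden block, 45x90x28 mm, loose, a bystander; origin at the centre of its underside
- spark_plug: old spark plug lying down, 23x62x20 mm, loose, a bystander; origin at the centre of its underside
Not all that is in view belongs to the job. Leave any red or yellow look-alike of the rotor alone.

How it is judged:
By the outcome, as a careful person would: the job done as asked, in the order asked, and still so for the second after the job is handed in, with the robot touching nothing.
It also fails if it takes over 72 s, if anything falls off the work surface, if the arm or the gripper's body presses on something with over 40 N, if the wrist force passes 120 N, or if a joint passes its speed limit or range.

## Working session

There is one attempt and no reset: what is moved stays moved. The work goes in short steps, Python scripts to look and compute and a shell command to move; the robot and the scene stay as the last step left them, time stands still between calls to the robot, and variables do not carry over. Pictures are saved under pics/ and viewed, and the job is handed in when it is done.

```bash
ls; mkdir -p pics
python3 - <<'E'
from plant import robot
import cv2,numpy as np
print(robot.read_state(), robot.grasp_offset)
for n in ("scene","side","wrist"):
    p,d=robot.read_camera(n)
    cv2.imwrite(f"pics/{n}0.png",p[:,:,::-1]); np.savez(f"pics/{n}0.npz",p=p,d=d)
    print(n,robot.camera_model(n))
E
```

```text
pics
{'t': 0.0, 'q': array([ 1.12859462e+00,  1.31176555e-01,  1.48925644e+00,  1.89607135e-05,
        1.52295638e+00, -8.53672229e-02]), 'dq': array([0.00066014, 0.00067608, 0.00052095, 0.00027276, 0.00117003,
       0.00016068]), 'joint_torque': array([-2.55007202e-03, -5.59852767e+01, -4.91747832e+01,  7.65026081e-02,
        3.59539955e-02, -1.17494242e-04]), 'tool_pos': array([0.20930513, 0.56172582, 0.21759077]), 'orientation': array([-5.57460081e-01, -3.09124201e+00,  2.71647678e-03]), 'force': array([ 0.4297098 , -0.10875359,  0.24646251]), 'wrist_torque': array([ 0.02047923,  0.02505645, -0.05214325]), 'opening': 0.09315823450823064} 0.0188
scene {'camera_matrix': array([[440.00818608,   0.        , 312.51465604],
       [  0.        , 440.00818608, 234.65352353],
       [  0.        ,   0.        ,   1.        ]]), 'pose': array([[ 0.89132903, -0.24157634,  0.38363189,  0.14043466],
       [-0.45333077, -0.48402619,  0.74847168, -0.65399389],
       [ 0.00487484, -0.84104668, -0.54094059,  0.6411302 ],
       [ 0.        ,  0.        ,  0.        ,  1.        ]])}
side {'c
[... 264 characters left out ...]
953887 ,  0.75286913, -0.80061431],
       [-0.00845211, -0.88285848, -0.46956305,  0.6543301 ],
       [ 0.        ,  0.        ,  0.        ,  1.        ]])}
wrist {'camera_matrix': array([[356.67981297,   0.        , 316.27409386],
       [  0.        , 356.67981297, 240.07562428],
       [  0.        ,   0.        ,   1.        ]]), 'tool_from_camera': array([[ 2.34969119e-04, -9.65732459e-01, -2.59539520e-01,
         7.21751157e-02],
       [ 9.99999963e-01,  2.61896157e-04, -6.91706191e-05,
         3.23144127e-04],
       [ 1.34772715e-04, -2.59539494e-01,  9.65732485e-01,
        -1.66540801e-01],
       [ 0.00000000e+00,  0.00000000e+00,  0.00000000e+00,
         1.00000000e+00]])}
```

View pics/scene0.png

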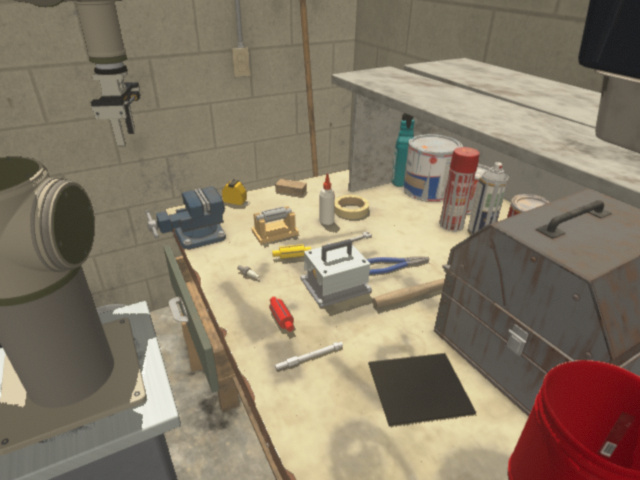

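View pics/side0.png

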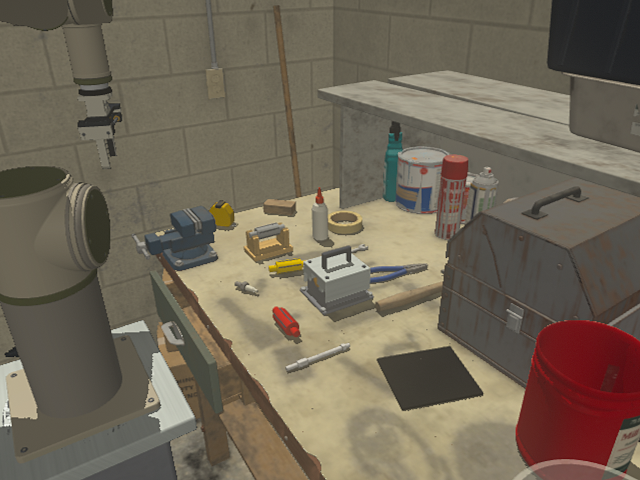

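View pics/wrist0.png

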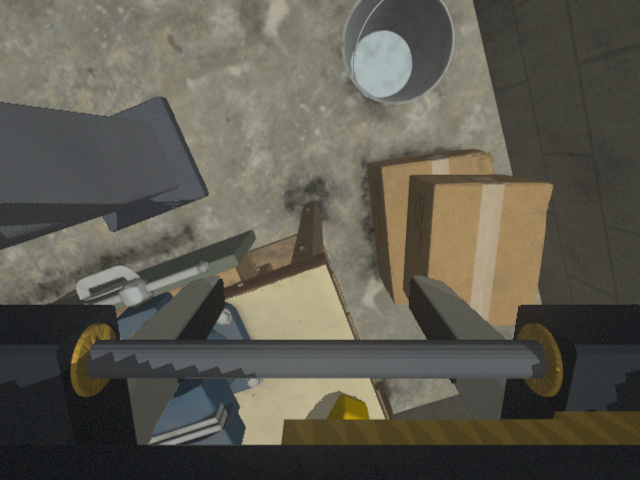

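Scene view: the cover is at (337,268), the mat at (420,387) and the rack with the steel rotor at (275,222). Possible confusions with the rotor are the red look-alike (282,313), the yellow look-alike (292,252) and the chrome bar (308,356). By the description, the grey rotor in the wooden rack is the one to take. I'll check it in a close crop and measure.

```bash
cat > h.py <<'E'
import numpy as np,cv2
from plant import robot
from scipy.spatial.transform import Rotation as R
def cloud(n,d):
    m=robot.camera_model(n);K=m["camera_matrix"]
    if "pose" in m: T=m["pose"]
    else:
        s=robot.read_state();B=np.eye(4);B[:3,:3]=R.from_rotvec(s["orientation"]).as_matrix();B[:3,3]=s["tool_pos"];T=B@m["tool_from_camera"]
    v,u=np.mgrid[:480,:640]
    P=np.stack([(u-K[0,2])/K[0,0]*d,(v-K[1,2])/K[1,1]*d,d],-1)
    return P@T[:3,:3].T+T[:3,3]
E
python3 - <<'E'
from h import *
tiles=[]
for n in ("scene","side"):
    z=np.load(f"pics/{n}0.npz");p,d=z["p"],z["d"];C=cloud(n,d);ok=d>0
    c=p[175:320,225:400,::-1];tiles.append(cv2.resize(c,None,fx=4,fy=4,interpolation=2)[:580,:])
    for q in ("housing","cover","rotor","rack","mat","bar"):
        for s in robot.silhouettes(n,q)[:3]:
            m=s["pixels"]&ok; X=C[m]
            r=cv2.minAreaRect((X[:,:2]*1000).astype(np.float32))
            print(n,q,round(s["conf"],2),np.round(s["rect"]),"med",np.median(X,0).round(3),"zmax",np.percentile(X[:,2],98).round(3),"rect",np.round(r[0]),np.round(r[1]),round(r[2],1))
    for q in ("handle","seat","cover","rotor","mat"):
        print(n,q,[(round(a["conf"],2),np.round(a["at"],1)) for a in robot.tip_of(n,q)[:2]])
cv2.imwrite("pics/crop0.png",tiles[0])
E
```

```text
scene housing 0.88 [337. 288.  70.  37.] med [ 0.497 -0.024  0.011] zmax 0.046 rect [542.  23.] [125. 130.] 88.6
scene cover 0.91 [336. 269.  64.  56.] med [ 0.532 -0.01   0.08 ] zmax 0.118 rect [547.  71.] [211. 117.] 87.9
scene rotor 0.89 [282. 312.  24.  32.] med [ 0.386 -0.039  0.027] zmax 0.035 rect [394. -21.] [113.  42.] 87.8
scene rotor 0.71 [274. 214.  36.  14.] med [0.504 0.274 0.067] zmax 0.077 rect [512. 341.] [158.  94.] 83.1
scene rotor 0.39 [292. 189.  30.  17.] med [0.643 0.476 0.026] zmax 0.032 rect [824. 814.] [810.  97.] 61.5
scene rack 0.63 [279. 224.  49.  40.] med [0.503 0.265 0.017] zmax 0.065 rect [520. 311.] [159. 130.] 74.2
scene mat 0.84 [422. 391. 109.  77.] med [ 0.532 -0.298  0.008] zmax 0.01 rect [ 539. -289.] [138. 156.] 71.9
scene mat 0.36 [410. 287.  76.  38.] med [ 0.65  -0.097  0.023] zmax 0.03 rect [692. -84.] [228.  54.] 3.3
scene mat 0.18 [400. 265.  63.  18.] med [0.71  0.012 0.011] zmax 0.015 rect [723.  15.] [ 79. 157.] 63.6
scene bar 0.85 [312. 357.  68.  24.] med [ 0.393 -0.148  0.012] zmax 0.016 rect [ 395. -143.] [ 21. 133.] 87.0
scene ha
[... 925 characters left out ...]
 0.064] zmax 0.074 rect [493. 329.] [ 91. 145.] 11.3
side rack 0.95 [267. 247.  50.  29.] med [0.504 0.261 0.014] zmax 0.059 rect [512. 292.] [101. 122.] 88.0
side mat 0.6 [431. 379. 109.  62.] med [ 0.531 -0.301  0.006] zmax 0.008 rect [ 536. -295.] [132. 151.] 71.6
side bar 0.91 [318. 357.  62.  30.] med [ 0.387 -0.15   0.009] zmax 0.013 rect [ 395. -142.] [ 28. 136.] 88.6
side bar 0.17 [336. 297.  72.  38.] med [ 0.495 -0.025  0.009] zmax 0.042 rect [541.  13.] [112. 130.] 87.3
side handle [(0.93, array([250.7, 334.3]))]
side seat []
side cover [(0.67, array([286.1, 331.2]))]
side rotor [(0.91, array([265. , 282.8])), (0.78, array([232.1, 266.3]))]
side mat [(0.94, array([376.8, 425.6]))]
```

View pics/crop0.png

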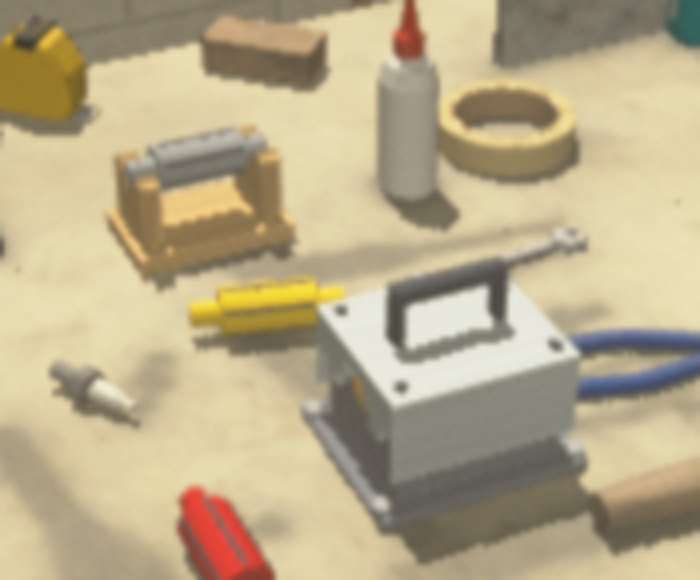

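The crop shows the grey slotted rotor lying in the wooden rack, and the yellow, red and chrome pieces lying elsewhere on the table. Next I'll get precise poses.

Run:
```python
from h import *
def pca(X):
    c=(X.max(0)+X.min(0))/2; m=X.mean(0);w,V=np.linalg.eigh(np.cov((X[:,:2]-m[:2]).T));v=V[:,-1];v*=np.sign(v[0]);t=(X[:,:2]-m[:2])@v;lo,hi=np.percentile(t,[1,99])
    return (m[:2]+v*(lo+hi)/2).round(4),X[:,2].mean().round(4),np.degrees(np.arctan2(v[1],v[0])).round(1),(hi-lo).round(4),len(X)
for n in ("scene","side"):
    z=np.load(f"pics/{n}0.npz");p,d=z["p"],z["d"];C=cloud(n,d);ok=d>0
    x,y,zz=C[...,0],C[...,1],C[...,2]
    near=ok&(x>.44)&(x<.62)&(y>-.08)&(y<.08)
    m=near&(zz>.104)&(zz<.125); print(n,"handle",pca(C[m]), np.percentile(zz[m],[50,95]).round(4))
    m=near&(zz>.073)&(zz<.083)
    r=cv2.minAreaRect((C[m][:,:2]*1000).astype(np.float32)); print("covertop",r)
    m=ok&(x>.42)&(x<.6)&(y>.2)&(y<.36)
    for lo,hi in ((.064,.08),(.068,.08)):
        mm=m&(zz>lo)&(zz<hi); print("rotor",pca(C[mm]),np.percentile(zz[mm],[50,98]))
    mm=m&(zz>.008)&(zz<.03); print("rackbase",cv2.minAreaRect((C[mm][:,:2]*1000).astype(np.float32)))
    m=ok&(x>.42)&(x<.65)&(y>-.4)&(y<-.2)&(p.max(-1)<70)&(abs(zz)<.02)
    print("mat",cv2.minAreaRect((C[m][:,:2]*1000).astype(np.float32)),C[m].mean(0))
    m=ok&(x>.4)&(x<.47)&(y>-.12)&(y<-.07); print("table z",np.median(zz[m]))
print(R.from_rotvec(robot.read_state()["orientation"]).as_matrix().round(3), robot.read_state()["t"])
```

```text
scene handle (array([0.5419, 0.015 ]), np.float64(0.1143), np.float64(-3.1), np.float64(0.0671), 213) [0.1154 0.119 ]
covertop ((543.0930786132812, 17.586074829101562), (103.99674224853516, 112.8007583618164), 87.68029022216797)
rotor (array([0.5056, 0.2772]), np.float64(0.0704), np.float64(-3.7), np.float64(0.0951), 240) [0.070185   0.07759569]
rotor (array([0.5067, 0.2777]), np.float64(0.0731), np.float64(-3.0), np.float64(0.0726), 148) [0.07362818 0.07768376]
rackbase ((505.78509521484375, 282.6641540527344), (73.91218566894531, 109.66899871826172), 88.2379150390625)
mat ((534.4693603515625, -293.04803466796875), (127.7619857788086, 145.67953491210938), 71.97872924804688) [ 0.53477279 -0.30219956  0.00770272]
table z 0.001956068602456562
side handle (array([0.5415, 0.0131]), np.float64(0.1118), np.float64(-2.9), np.float64(0.0679), 202) [0.1129 0.1164]
covertop ((542.3740844726562, 14.980392456054688), (104.25553894042969, 114.50032806396484), 87.59880828857422)
rotor (array([0.5032, 0.2759]), np.float64(0.0692), np.float64(-5.0), np.float64(0.0892), 178) [0.06944674 0.07459067]
rotor (array([0.5051, 0.2773]), np.float64(0.0714), np.float64(-1.8), np.float64(0.0605), 108) [0.07148141 0.07480265]
rackbase ((506.4200134277344, 279.94293212890625), (75.04947662353516, 112.62273406982422), 88.00324249267578)
mat ((557.5352172851562, -273.18505859375), (187.6253662109375, 178.79261779785156), 72.0113525390625) [ 0.53234286 -0.30024283  0.00571927]
table z -0.0002791535952315627
[[-0.937  0.349 -0.   ]
 [ 0.349  0.937 -0.   ]
 [ 0.    -0.    -1.   ]] 1.25
```

```bash
python3 -m handwheel '0.42 -0.68 0.2 0 0 0.4;0.42 -0.68 0.2 0 0 0.4;0.42 -0.68 0.2 0 0 0.4;0.42 -0.68 0.2 0 0 0.4;0.42 -0.68 0.2 0 0 0.4'; python3 -m handwheel '0.42 -0.7 0 0 0 0;0.42 -0.7 0 0 0 0;0.42 -0.7 0 0 0 0;0.42 -0.7 0 0 0 0;0.42 -0.7 0 0 0 0'
```

```text
t: 1.75
tool_pos: [0.3361, 0.3565, 0.2793]
orientation: [0.066, 3.14, 0.0]
force: [1.3, 1.1, 0.4]
opening: 0.0928
t: 2.25
tool_pos: [0.4624, 0.146, 0.2789]
orientation: [0.068, 3.14, 0.0]
force: [0.5, -0.0, -0.5]
opening: 0.0932
```

```bash
python3 -m handwheel '0.267 -0.437 0 0 0 0;0.267 -0.437 0 0 0 0;0.267 -0.437 0 0 0 0;0.267 -0.437 0 0 0 0;0.267 -0.437 0 0 0 0'
python3 - <<'E'
from h import *
s=robot.read_state();print(s["tool_pos"],s["orientation"],s["t"])
C0=None
p,d=robot.read_camera("wrist");C=cloud("wrist",d);np.savez("pics/wrist1.npz",p=p,d=d,C=C)
cv2.imwrite("pics/wrist1.png",p[:,:,::-1])
E
```

```text
t: 2.75
tool_pos: [0.5418, 0.0159, 0.2782]
orientation: [-0.071, -3.14, -0.0]
force: [-0.1, 1.5, 0.4]
opening: 0.0929
[0.54184499 0.01589885 0.27824421] [-7.13759994e-02 -3.13988800e+00 -4.22246297e-04] 2.75
```

View pics/wrist1.png

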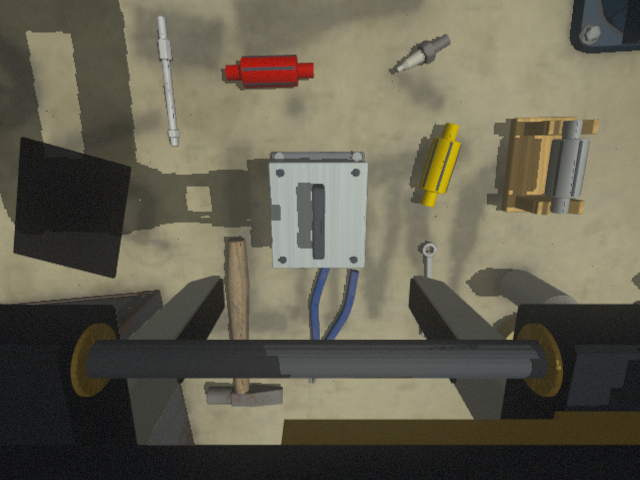

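The wrist view shows the handle at (318,221), the cover at (320,213), the mat at (72,207), and the rack with the rotor at (570,167). I'll measure everything from it.

```bash
cat >> h.py <<'E'
def pca(X):
    m=X.mean(0);w,V=np.linalg.eigh(np.cov((X[:,:2]-m[:2]).T));v=V[:,-1];v=v*np.sign(v[0]);o=np.array([-v[1],v[0]])
    t=(X[:,:2]-m[:2])@v;lo,hi=np.percentile(t,[.5,99.5]);s=(X[:,:2]-m[:2])@o;a,b=np.percentile(s,[.5,99.5])
    return (m[:2]+v*(lo+hi)/2+o*(a+b)/2).round(4),"z",X[:,2].mean().round(4),"yaw",np.degrees(np.arctan2(v[1],v[0])).round(2),"L",(hi-lo).round(4),"W",(b-a).round(4),len(X)
def rect(X):
    (c,(w,h),a)=cv2.minAreaRect((X[:,:2]*1000).astype(np.float32));return np.round(c,1),round(w,1),round(h,1),round(a,1)
E
python3 - <<'E'
from h import *
z=np.load("pics/wrist1.npz");p,d,C=z["p"],z["d"],z["C"];ok=(d>0.2)
v,u=np.mgrid[:480,:640]
x,y,zz=C[...,0],C[...,1],C[...,2]
def box(a,b,c,e): return ok&(u>=a)&(u<b)&(v>=c)&(v<e)
m=box(290,345,175,265)&(zz>.1);print("handle",pca(C[m]),np.percentile(zz[m],[50,95]))
m=box(260,380,140,275)&(abs(zz-.079)<.006);print("ctop",rect(C[m]),np.median(zz[m]))
m=box(5,140,130,285)&(p.max(-1)<55);X=C[m];print("mat",rect(X),np.median(X[:,2]))
m=m&True; k=cv2.erode(m.astype(np.uint8),np.ones((3,3)));print("mat er",rect(C[k>0]))
m=box(545,595,115,220)&(zz>.06);print("rotor",pca(C[m]),np.percentile(zz[m],[50,95]))
m=m&(zz>.066);print("drum",pca(C[m]),np.percentile(zz[m],[50,95]))
m=box(495,605,110,222)&(abs(zz-.014)<.006);print("rackb",rect(C[m]))
m=box(180,230,30,130);print("table",np.median(zz[m]))
for q in("handle","rotor","mat","cover"):
    for a in robot.tip_of("wrist",q)[:3]:
        r,c=np.round(a["at"]).astype(int);print(q,a["conf"],a["at"],C[r,c])
E
```

```text
handle (array([0.5423, 0.0192]), 'z', np.float64(0.116), 'yaw', np.float64(-1.93), 'L', np.float64(0.0686), 'W', np.float64(0.0115), 920) [0.11643652 0.11780348]
ctop (array([542.8,  19.5]), 100.4, 110.8, 87.6) 0.07981828605594632
mat (array([ 535.3, -291.9]), 135.6, 148.6, 71.5) 0.006802205456058086
mat er (array([ 535.7, -289.2]), 129.0, 146.2, 71.8)
rotor (array([0.5058, 0.2849]), 'z', np.float64(0.0682), 'yaw', np.float64(1.76), 'L', np.float64(0.0967), 'W', np.float64(0.045), 2972) [0.06812408 0.07486966]
drum (array([0.5057, 0.2839]), 'z', np.float64(0.0715), 'yaw', np.float64(-1.53), 'L', np.float64(0.091), 'W', np.float64(0.0285), 1846) [0.07221863 0.07523224]
rackb (array([506. , 284.2]), 70.5, 110.2, 88.6)
table 0.0007634057727675669
handle 0.61 [219.2, 315.8] [0.53703634 0.01752714 0.1169049 ]
handle 0.19 [212.6, 70.8] [ 0.53890726 -0.28898408  0.00574363]
rotor 0.83 [171.6, 564.9] [0.50817635 0.27581785 0.07160447]
rotor 0.75 [72.0, 275.5] [ 0.39328955 -0.01885436  0.03183685]
rotor 0.62 [168.1, 440.7] [0.50158296 0.16120832 0.0323979 ]
mat 0.79 [212.1, 73.0] [ 0.53730281 -0.28414955  0.00869322]
```

```bash
python3 -m handwheel '0 0.007 -0.14 0 0 0;0 0.007 -0.28 0 0 0;0 0.007 -0.4 0 0 0;0 0.007 -0.4 0 0 0' -0.35
python3 - <<'E'
from h import *
s=robot.read_state();print(s["tool_pos"],s["orientation"],s["t"],s["opening"])
p,d=robot.read_camera("wrist");C=cloud("wrist",d)
cv2.imwrite("pics/wrist2.png",p[:,:,::-1])
v,u=np.mgrid[:480,:640];zz=C[...,2]
m=(d>.1)&(abs(C[...,0]-.542)<.06)&(abs(C[...,1]-.018)<.03)&(zz>.106)&(zz<.125);print("handle",pca(C[m]),np.percentile(zz[m],[50,95]))
m=(d>.1)&(abs(C[...,0]-.542)<.07)&(abs(C[...,1]-.018)<.08)&(abs(zz-.079)<.005);print("ctop",rect(C[m]),np.median(zz[m]))
E
```

```text
t: 3.4
tool_pos: [0.5373, 0.0206, 0.1529]
orientation: [-0.064, -3.131, -0.001]
force: [-0.2, -0.1, -0.3]
opening: 0.0658
[0.53732285 0.02061555 0.15290967] [-6.39919885e-02 -3.13110573e+00 -7.83033669e-04] 3.4 0.06584905584289764
handle (array([0.5445, 0.0177]), 'z', np.float64(0.1195), 'yaw', np.float64(-2.23), 'L', np.float64(0.0684), 'W', np.float64(0.0115), 2122) [0.11983729 0.12103927]
ctop (array([545.5,  17.9]), 100.3, 112.1, 87.6) 0.08310883515287894
```

View pics/wrist2.png

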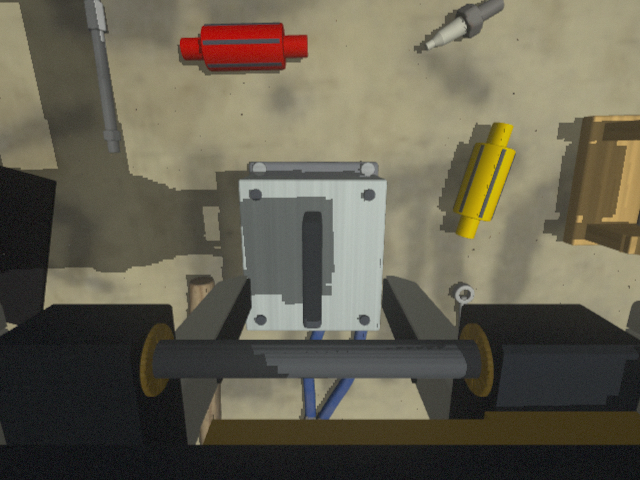

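```bash
python3 -m handwheel '0 0 0 0 0 0;0 0 0 0 0 0;0 0 0 0 0 0'
python3 - <<'E'
from h import *
s=robot.read_state();print(s["tool_pos"],s["orientation"],s["t"],s["opening"])
p,d=robot.read_camera("wrist");C=cloud("wrist",d)
zz=C[...,2]
m=(d>.1)&(abs(C[...,0]-.542)<.06)&(abs(C[...,1]-.018)<.03)&(zz>.106)&(zz<.125);print("handle",pca(C[m]),np.percentile(zz[m],[50,95]))
m=(d>.1)&(abs(C[...,0]-.542)<.07)&(abs(C[...,1]-.018)<.08)&(abs(zz-.079)<.005);print("ctop",rect(C[m]),np.median(zz[m]))
E
```

```text
t: 3.75
tool_pos: [0.5432, 0.0192, 0.1613]
orientation: [0.067, 3.137, -0.0]
force: [-0.1, 0.0, -0.6]
opening: 0.063
[0.54317657 0.01924815 0.16125608] [ 6.65630398e-02  3.13679905e+00 -2.80506892e-04] 3.75 0.06295882442164917
handle (array([0.542 , 0.0181]), 'z', np.float64(0.1155), 'yaw', np.float64(-2.36), 'L', np.float64(0.0683), 'W', np.float64(0.0118), 2019) [0.11569733 0.1169469 ]
ctop (array([542.9,  18.2]), 100.2, 112.2, 87.6) 0.07908456234060914
```

```bash
python3 -m handwheel '-0.002 -0.004 -0.1 0 0 0;-0.003 -0.004 -0.19 0 0 0;-0.003 -0.004 -0.23 0 0 0;-0.003 -0.004 -0.23 0 0 0;-0.003 -0.004 -0.23 0 0 0'; python3 -m handwheel '0 0 0 0 0 0;0 0 0 0 0 0;0 0 0 0 0 0;0 0 0 0 0 0;0 0 0 0 0 0' 0.4 25;  python3 -m handwheel '0 0 0 0 0 0;0 0 0 0 0 0;0 0 0 0 0 0;0 0 0 0 0 0;0 0 0 0 0 0' 1 25
```

```text
t: 4.3
tool_pos: [0.5414, 0.018, 0.0908]
orientation: [0.067, 3.14, -0.0]
force: [0.8, 0.2, 0.6]
opening: 0.0625
t: 4.8
tool_pos: [0.5408, 0.018, 0.0899]
orientation: [0.067, 3.141, 0.0]
force: [0.5, 0.9, 0.0]
opening: 0.0297
t: 5.3
tool_pos: [0.5407, 0.0179, 0.0895]
orientation: [-0.067, -3.141, 0.0]
force: [1.0, -0.6, -0.4]
opening: 0.0115
```

```bash
python3 -m handwheel '0 0 0.02 0 0 0;0 0 0.05 0 0 0;0 0 0.09 0 0 0;0 0 0.13 0 0 0;0 0 0.17 0 0 0' 1 30; python3 -m handwheel '0 0 0.05 0 0 0;0 0 0.1 0 0 0;0 0 0.13 0 0 0;0 0 0.15 0 0 0;0 0 0.15 0 0 0'
```

```text
t: 5.8
tool_pos: [0.5411, 0.018, 0.1423]
orientation: [0.067, 3.14, 0.0]
force: [0.4, -0.3, -2.4]
opening: 0.0118
t: 6.3
tool_pos: [0.5413, 0.018, 0.1867]
orientation: [0.067, 3.139, -0.0]
force: [-0.5, 0.9, -3.2]
opening: 0.0119
```

Run:
```python
from h import *
p,d=robot.read_camera("scene");C=cloud("scene",d);np.savez("pics/scene2.npz",p=p,d=d)
cv2.imwrite("pics/scene2.png",p[:,:,::-1])
s=robot.read_state();print(s["tool_pos"],s["opening"],s["force"],s["t"])
```

```text
[0.54087164 0.01801907 0.18580722] 0.011798482462033627 [-0.64112921  0.92186559 -3.22488981] 6.35
```

View pics/scene2.png

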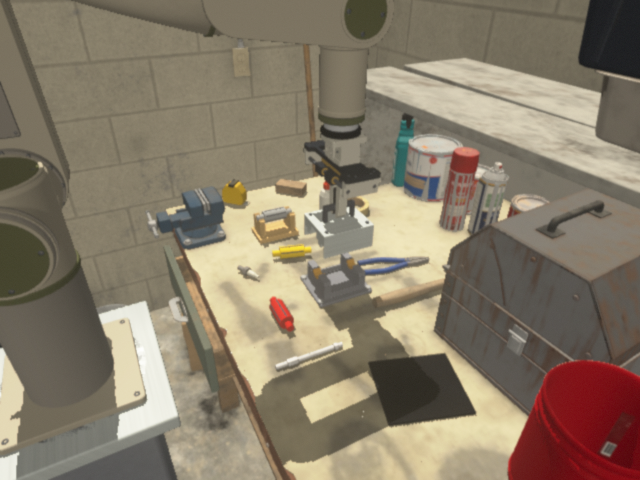

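The cover is clear of the housing, which shows at (338,280) with its brass saddles. Before the traverse I'll check clearance to the toolbox and bucket and refine the mat position.

Run:
```python
from h import *
for f,n in (("scene2","scene"),("side0","side")):
    z=np.load(f"pics/{f}.npz");p,d=z["p"],z["d"];C=cloud(n,d);ok=d>0
    x,y,zz=C[...,0],C[...,1],C[...,2]
    for lo in (-.45,-.4,-.35,-.3,-.25,-.2,-.15,-.1):
        m=ok&(y>lo)&(y<lo+.05)&(zz>.04)&(zz<.5)&(x>.56)&(x<1.2);print(lo,"minx",np.percentile(x[m],1).round(3) if m.sum()>20 else None,"zmax",zz[m&(x<.8)].max().round(3) if (m&(x<.8)).any() else None)
    v,u=np.mgrid[:480,:640]
    m=ok&(u>360)&(u<490)&(v>335)&(v<430)&(p.max(-1)<60)&(abs(zz)<.015)
    if n=="side": m&=~((u>470)&(v<365))
    k=cv2.morphologyEx(m.astype(np.uint8),cv2.MORPH_OPEN,np.ones((3,3)))>0
    nn,lab,st,_=cv2.connectedComponentsWithStats(k.astype(np.uint8));k=lab==1+np.argmax(st[1:,4])
    print(rect(C[k]),C[k].mean(0))
```

```text
-0.45 minx 0.657 zmax 0.29
-0.4 minx 0.648 zmax 0.368
-0.35 minx 0.652 zmax 0.368
-0.3 minx 0.65 zmax 0.369
-0.25 minx 0.646 zmax 0.368
-0.2 minx 0.646 zmax 0.368
-0.15 minx 0.77 zmax 0.368
-0.1 minx 0.561 zmax 0.368
(array([ 517.1, -284.2]), 124.7, 108.8, 72.4) [ 0.50998529 -0.28112663  0.00778594]
-0.45 minx 0.657 zmax 0.366
-0.4 minx 0.648 zmax 0.366
-0.35 minx 0.652 zmax 0.366
-0.3 minx 0.649 zmax 0.366
-0.25 minx 0.645 zmax 0.366
-0.2 minx 0.647 zmax 0.366
-0.15 minx 0.768 zmax 0.366
-0.1 minx 0.765 zmax 0.366
(array([ 604.1, -286.7]), 65.0, 22.1, 72.5) [ 0.60518222 -0.28868898  0.00582611]
```

```bash
python3 -m handwheel '0 -0.04 0 0 0 0;-0.005 -0.13 0 0 0 -0.05;-0.01 -0.25 0 0 0 -0.12;-0.012 -0.38 0 0 0 -0.19;-0.014 -0.51 0 0 0 -0.26'; python3 -m handwheel '-0.002 -0.13 0 0 0 -0.04;-0.005 -0.26 0 0 0 -0.08;-0.007 -0.38 0 0 0 -0.087;-0.009 -0.47 0 0 0 -0.087;-0.009 -0.52 0 0 0 -0.087';python3 -m handwheel '0 0 0 0 0 0;0 0 0 0 0 0;0 0 0 0 0 0'
python3 - <<'E'
from h import *
s=robot.read_state();print(s["tool_pos"],s["orientation"],s["opening"],s["force"],s["t"])
p,d=robot.read_camera("wrist");C=cloud("wrist",d);np.savez("pics/wrist3.npz",p=p,d=d,C=C)
cv2.imwrite("pics/wrist3.png",p[:,:,::-1])
p,d=robot.read_camera("scene");np.savez("pics/scene3.npz",p=p,d=d)
cv2.imwrite("pics/scene3.png",p[:,:,::-1])
E
```

```text
t: 6.85
tool_pos: [0.5357, -0.1369, 0.1847]
orientation: [-0.389, -3.116, 0.0]
force: [1.3, -1.8, -2.3]
opening: 0.0114
t: 7.35
tool_pos: [0.5325, -0.2937, 0.1845]
orientation: [-0.496, -3.1, -0.0]
force: [0.2, -0.0, -2.1]
opening: 0.0117
t: 7.65
tool_pos: [0.5339, -0.2897, 0.1854]
orientation: [-0.491, -3.102, -0.001]
force: [0.7, 0.0, -3.2]
opening: 0.0114
[ 0.53392164 -0.28973509  0.18536678] [-4.91152789e-01 -3.10246429e+00 -1.04486462e-03] 0.011362013505714844 [ 0.70289205  0.01103421 -3.2305343 ] 7.65
```

View pics/wrist3.png

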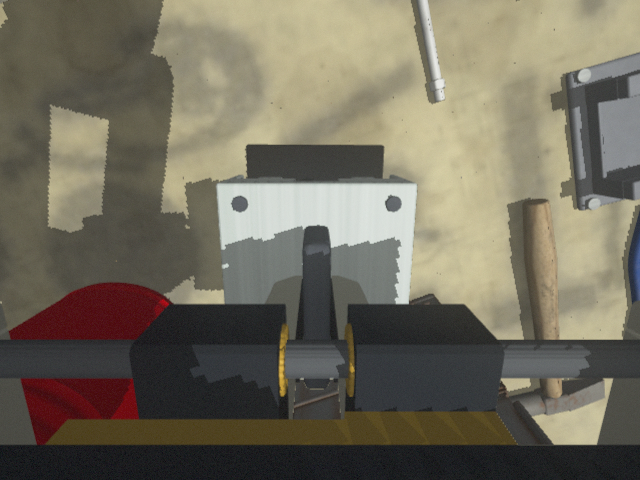

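View pics/scene3.png

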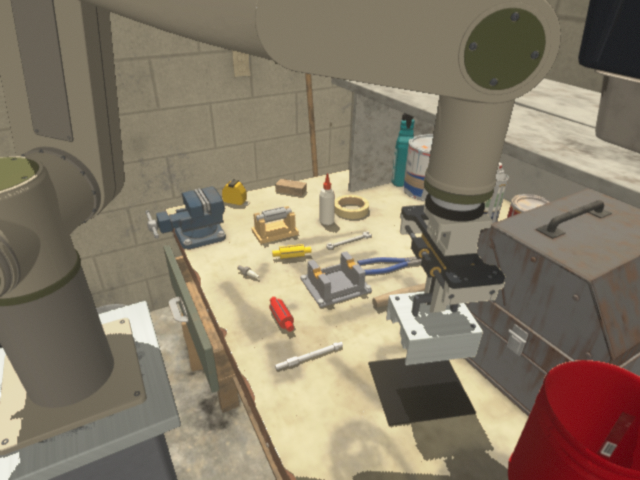

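Run:
```python
from h import *
z=np.load("pics/wrist3.npz");p,d,C=z["p"],z["d"],z["C"]
m=np.zeros((480,640),bool);m[135:178,235:395]=1
m&=(p.max(-1)<60)&(abs(C[...,2])<.02)
X=C[m];a=np.radians(-18.2);ex=np.array([np.cos(a),np.sin(a)]);ey=np.array([-ex[1],ex[0]])
s=X[:,:2]@ex;t=X[:,:2]@ey
print(len(X),np.median(X[:,2]),"near edge",np.percentile(s,[0.5,1,3]),"sides",np.percentile(t,[.5,1,99,99.5]))
c=ex*(np.percentile(s,1)+.075)+ey*(np.percentile(t,.7)+np.percentile(t,99.3))/2;print("centre",c)
# yaw of near edge
v=[];
for col in range(255,378,4):
    r=np.where(m[:,col])[0].min();v.append(C[r,col,:2])
v=np.array(v);k=np.polyfit(v[:,1],v[:,0],1);print("edge dir yaw",np.degrees(np.arctan(-k[0])))
# cover top
mm=(abs(C[...,2]-.176)<.012);mm[:170]=0;mm[225:]=0;print("cover",np.median(C[mm][:,2]));Y=C[mm];t2=Y[:,:2]@ey;s2=Y[:,:2]@ex;print(np.percentile(t2,[1,99]).mean(),np.percentile(s2,1)+.056, t.min(),(np.percentile(t,.7)+np.percentile(t,99.3))/2,np.percentile(s,1)+.075)
```

```text
81 0.006554228396875028 near edge [0.52630201 0.5263052  0.52634441] sides [-0.17392125 -0.17392065 -0.07949949 -0.07762707]
centre [ 0.53182255 -0.30764618]Traceback (most recent call last):
  File "<stdin>", line 12, in <module>
    return umr_minimum(a, axis, None, out, keepdims, initial, where)
ValueError: zero-size array to reduction operation minimum which has no identity
```

Run:
```python
from h import *
z=np.load("pics/wrist3.npz");p,d,C=z["p"],z["d"],z["C"]
print(p[165,250:380:20],C[165,250:380:30],p[165,235])
m=np.zeros((480,640),bool);m[138:178,235:395]=1
m&=(p.max(-1)<70)&(abs(C[...,2])<.02)
X=C[m];a=np.radians(-18.2);ex=np.array([np.cos(a),np.sin(a)]);ey=np.array([-ex[1],ex[0]])
s=X[:,:2]@ex;t=X[:,:2]@ey;cs=np.percentile(s,1)+.075;ct=np.percentile(t,[.7,99.3]).mean()
print(len(X),"W",np.ptp(np.percentile(t,[.7,99.3])),"centre",ex*cs+ey*ct)
mm=(abs(C[...,2]-.176)<.012);mm[:170]=0;mm[225:]=0;Y=C[mm];t2=Y[:,:2]@ey;s2=Y[:,:2]@ex;print("mat",cs,ct,"cover",np.percentile(s2,.5)+.056,np.percentile(t2,[.5,99.5]).mean(),np.ptp(np.percentile(t2,[.5,99.5])),np.median(Y[:,2]))
```

```text
[[64 64 60]
 [64 64 61]
 [65 66 61]
 [65 64 63]
 [65 63 60]
 [64 66 61]
 [67 64 62]] [[ 0.46415593 -0.33259646  0.007459  ]
 [ 0.47291813 -0.30558868  0.00735868]
 [ 0.48170641 -0.2785785   0.00681901]
 [ 0.49047196 -0.25151422  0.00697859]
 [ 0.49932052 -0.22435884  0.00620967]] [184 177 143]
4166 W 0.1257621393380398 centre [ 0.53686386 -0.29265111]
mat 0.6014108276416122 -0.11032904532369722 cover 0.5999458648408732 -0.10824134812956338 0.09825221460758533 0.17548318502373272
```

```bash
python3 -m handwheel '0.003 -0.008 -0.04 0 0 0;0.003 -0.008 -0.13 0 0 0;0.003 -0.008 -0.23 0 0 0;0.003 -0.008 -0.31 0 0 0;0.003 -0.008 -0.35 0 0 0'; python3 -m handwheel '0 0 0 0 0 0;0 0 0 0 0 0;0 0 0 0 0 0'; python3 -m handwheel '0 0 -0.004 0 0 0;0 0 -0.008 0 0 0;0 0 -0.012 0 0 0;0 0 -0.016 0 0 0;0 0 -0.02 0 0 0'
```

```text
t: 8.25
tool_pos: [0.533, -0.2918, 0.0768]
orientation: [-0.491, -3.099, -0.003]
force: [0.2, -0.7, -3.0]
opening: 0.0116
t: 8.55
tool_pos: [0.536, -0.2941, 0.0826]
orientation: [0.492, 3.1, -0.002]
force: [-0.2, 0.6, -2.9]
opening: 0.0121
t: 9.05
tool_pos: [0.5347, -0.2933, 0.0745]
orientation: [-0.493, -3.103, -0.0]
force: [0.1, 0.1, -2.7]
opening: 0.0115
```

```bash
python3 -m handwheel '0 0 -0.003 0 0 0;0 0 -0.006 0 0 0;0 0 -0.009 0 0 0;0 0 -0.011 0 0 0;0 0 -0.011 0 0 0'; python3 -m handwheel '0 0 -0.002 0 0 0;0 0 -0.004 0 0 0;0 0 -0.006 0 0 0;0 0 -0.006 0 0 0;0 0 -0.006 0 0 0'
```

```text
t: 9.55
tool_pos: [0.5347, -0.2933, 0.0712]
orientation: [-0.493, -3.102, -0.0]
force: [-0.2, -0.5, -2.6]
opening: 0.0116
t: 10.05
tool_pos: [0.5348, -0.2934, 0.0696]
orientation: [0.493, 3.103, -0.0]
force: [-0.0, 0.8, -1.7]
opening: 0.0114
```

```bash
python3 -m handwheel '0 0 -0.002 0 0 0;0 0 -0.004 0 0 0;0 0 -0.005 0 0 0;0 0 -0.005 0 0 0;0 0 -0.005 0 0 0'
```

```text
t: 10.55
tool_pos: [0.5349, -0.2935, 0.0695]
orientation: [0.493, 3.102, -0.0]
force: [-5.6, 3.2, 9.5]
opening: 0.012
```

```bash
python3 -m handwheel '0 0 0.002 0 0 0;0 0 0.003 0 0 0;0 0 0.003 0 0 0'; python3 -m handwheel '0 0 0 0 0 0;0 0 0 0 0 0;0 0 0 0 0 0;0 0 0 0 0 0;0 0 0 0 0 0' -0.1; python3 -m handwheel '0 0 0.05 0 0 0;0 0 0.15 0 0 0;0 0 0.3 0 0 0;0 0 0.45 0 0 0;0 0 0.5 0 0 0'
python3 - <<'E'
from h import *
p,d=robot.read_camera("scene");np.savez("pics/scene4.npz",p=p,d=d)
cv2.imwrite("pics/scene4.png",p[:,:,::-1])
E
```

```text
t: 10.85
tool_pos: [0.5349, -0.2935, 0.0695]
orientation: [0.493, 3.102, -0.0]
force: [-4.8, 1.6, 5.7]
opening: 0.0116
t: 11.35
tool_pos: [0.5348, -0.2934, 0.0688]
orientation: [-0.493, -3.103, -0.0]
force: [0.1, -0.2, -0.3]
opening: 0.0471
t: 11.85
tool_pos: [0.537, -0.2949, 0.2268]
orientation: [0.492, 3.094, -0.006]
force: [0.4, -0.3, 1.1]
opening: 0.0513
```

View pics/scene4.png

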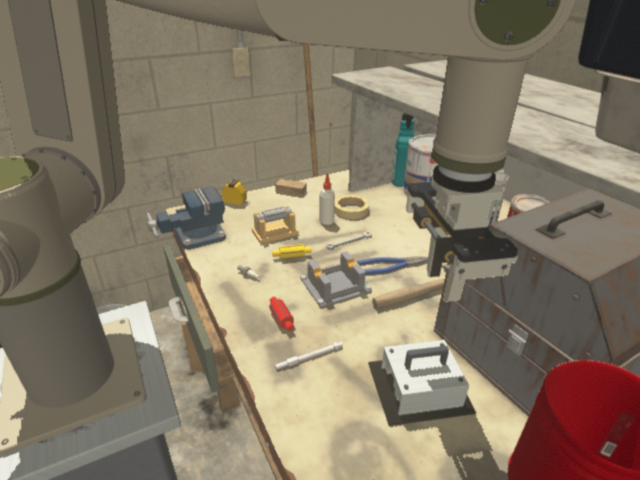

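The cover stands upright in the middle of the mat at (425,380). Next stop is above the housing, to measure it and the rotor.

```bash
python3 -m handwheel '0.025 0.166 0.17 0 0 0.19;0.025 0.33 0.17 0 0 0.347;0.025 0.5 0.17 0 0 0.347;0.025 0.66 0.17 0 0 0.347;0.025 0.82 0.17 0 0 0.347'; python3 -m handwheel '0 0.15 0 0 0 0;0 0.22 0 0 0 0;0 0.22 0 0 0 0;0 0.22 0 0 0 0;0 0.22 0 0 0 0';python3 -m handwheel '0 0 0 0 0 0;0 0 0 0 0 0;0 0 0 0 0 0'
python3 - <<'E'
from h import *
s=robot.read_state();print(s["tool_pos"],s["orientation"],s["dq"].round(3),s["t"])
p,d=robot.read_camera("wrist");C=cloud("wrist",d);np.savez("pics/wrist5.npz",p=p,d=d,C=C)
cv2.imwrite("pics/wrist5.png",p[:,:,::-1])
E
```

```text
t: 12.4
tool_pos: [0.5416, -0.0583, 0.2693]
orientation: [-0.068, -3.14, -0.0]
force: [0.6, -0.2, 0.7]
opening: 0.051
t: 12.9
tool_pos: [0.5421, 0.0048, 0.2694]
orientation: [-0.068, -3.14, 0.001]
force: [-0.2, -0.9, 0.5]
opening: 0.0509
t: 13.2
tool_pos: [0.5423, 0.0051, 0.2698]
orientation: [-0.069, -3.141, 0.0]
force: [-0.6, 0.0, 0.4]
opening: 0.0517
[0.54225619 0.00512378 0.26982838] [-6.88895354e-02 -3.14070710e+00  3.18056836e-05] [ 0.006 -0.001 -0.     0.    -0.001  0.002] 13.2
```

View pics/wrist5.png

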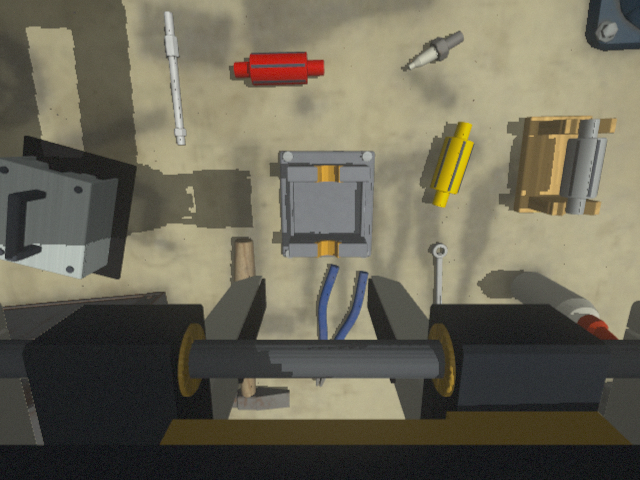

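The wrist view shows brass saddles at (327,173) and (328,247), and the rotor in the rack at (585,166).

```bash
cat > hous.py <<'E'
from h import *
def housing(p,d,C,c0=(.5425,.018)):
    z=C[...,2];hsv=cv2.cvtColor(p,cv2.COLOR_RGB2HSV)
    near=(d>.12)&(abs(C[...,0]-c0[0])<.075)&(abs(C[...,1]-c0[1])<.07)
    br=near&(hsv[...,0]>12)&(hsv[...,0]<30)&(hsv[...,1]>120)&(z>.03)&(z<.07)
    n,lab,st,cen=cv2.connectedComponentsWithStats(br.astype(np.uint8))
    sad=[]
    for i in range(1,n):
        if st[i,4]>40:
            X=C[lab==i];sad.append(rect(X)[0]);print("saddle",st[i,4],rect(X),"z",np.percentile(X[:,2],[2,98]).round(4))
    if len(sad)==2:
        s=sorted(sad,key=lambda a:a[0]);dv=s[1]-s[0];print("mid",(s[0]+s[1])/2,"yaw",np.degrees(np.arctan2(dv[1],dv[0])),"dist",np.hypot(*dv))
    w=near&(abs(z-.054)<.004);print("walltops",rect(C[w]),np.median(z[w]).round(4))
    b=near&(z>.004)&(z<.06);print("all",rect(C[near&(z>.005)&(z<.012)]))
E
python3 - <<'E'
from hous import *
z=np.load("pics/wrist5.npz");housing(z["p"],z["d"],z["C"])
z=np.load("pics/scene4.npz");housing(z["p"],z["d"],cloud("scene",z["d"]))
C=np.load("pics/wrist5.npz")["C"];z=C[...,2]
m=(abs(C[...,0]-.506)<.06)&(abs(C[...,1]-.28)<.05)&(z>.066)&(z<.09);m[:,:560]=0;m[230:]=0;print(pca(C[m]))
E
```

```text
saddle 318 (array([501.1,  19.9]), 23.4, 16.3, 87.6) z [0.0429 0.0548]
saddle 302 (array([585. ,  16.4]), 28.1, 16.7, 87.5) z [0.041  0.0549]
mid [543.05  18.15] yaw -2.3887845330642454 dist 83.972971842135
walltops (array([543.3,  18.5]), 87.8, 100.9, 87.8) 0.0545
all (array([543.2,  18.3]), 112.0, 129.5, 87.7)
saddle 46 (array([581.5,  17.1]), 23.6, 16.2, 60.7) z [0.0426 0.0538]
saddle 49 (array([501.1,  21.9]), 23.3, 16.8, 86.9) z [0.0449 0.0536]
mid [541.3  19.5] yaw -3.4165881917713428 dist 80.54315613383918
walltops (array([543.4,  17.5]), 91.8, 102.2, 88.5) 0.0555
all (array([537.8,  22.4]), 134.6, 131.9, 2.2)
(array([0.5057, 0.2828]), 'z', np.float64(0.0714), 'yaw', np.float64(-1.68), 'L', np.float64(0.0906), 'W', np.float64(0.0287), 1874)
```

```bash
python3 -m handwheel '-0.024 0.16 0 0 0 0;-0.048 0.32 0 0 0 0;-0.072 0.48 0 0 0 0;-0.096 0.64 0 0 0 0;-0.12 0.8 0 0 0 0'; python3 -m handwheel '0 0.12 -0.02 0 0 0.01;0 0.123 -0.1 0 0 0.015;0 0.123 -0.2 0 0 0.015;0 0.123 -0.2 0 0 0.015'; python3 -m handwheel '0 0 0 0 0 0;0 0 0 0 0 0;0 0 0 0 0 0;0 0 0 0 0 0'
python3 - <<'E'
from h import *
s=robot.read_state();print(s["tool_pos"],s["orientation"],s["dq"].round(3),s["t"])
p,d=robot.read_camera("wrist");C=cloud("wrist",d);np.savez("pics/wrist6.npz",p=p,d=d,C=C)
cv2.imwrite("pics/wrist6.png",p[:,:,::-1])
z=C[...,2]
for lo in(.066,.070):
    m=(d>.1)&(abs(C[...,0]-.506)<.06)&(abs(C[...,1]-.282)<.035)&(z>lo)&(z<.09);print(pca(C[m]))
m=(d>.1)&(abs(C[...,0]-.506)<.07)&(abs(C[...,1]-.28)<.05)&(abs(z-.014)<.006);print("base",rect(C[m]))
q=np.load("pics/scene4.npz");D=cloud("scene",q["d"]);m=(D[...,2]>.07)&(D[...,1]>.15)&(D[...,1]<.45)&(D[...,0]>.53)&(D[...,0]<.75);print("tall",D[m].min(0),D[m].max(0),rect(D[m]))
E
```

```text
t: 13.75
tool_pos: [0.5058, 0.2475, 0.2701]
orientation: [0.068, 3.14, 0.0]
force: [1.4, 0.2, -0.4]
opening: 0.0512
t: 14.15
tool_pos: [0.5037, 0.282, 0.2049]
orientation: [-0.047, -3.134, 0.005]
force: [-0.7, 0.5, -0.4]
opening: 0.0512
t: 14.55
tool_pos: [0.507, 0.2828, 0.2115]
orientation: [0.049, 3.139, 0.001]
force: [-1.2, -0.3, 1.2]
opening: 0.0512
[0.50701479 0.28281308 0.21145396] [4.91047198e-02 3.13910830e+00 1.48955507e-03] [ 0.001  0.005  0.009 -0.    -0.002 -0.   ] 14.55
(array([0.5053, 0.2835]), 'z', np.float64(0.0713), 'yaw', np.float64(-1.53), 'L', np.float64(0.0879), 'W', np.float64(0.0283), 2222)
(array([0.5056, 0.2836]), 'z', np.float64(0.0728), 'yaw', np.float64(-1.48), 'L', np.float64(0.0589), 'W', np.float64(0.0219), 1517)
base (array([506. , 283.6]), 70.2, 109.6, 88.6)
tall [0.53009524 0.20358519 0.07001945] [0.74999256 0.41393162 0.36783163] (array([640. , 308.7]), 219.9, 210.4, 0.0)
```

View pics/wrist6.png

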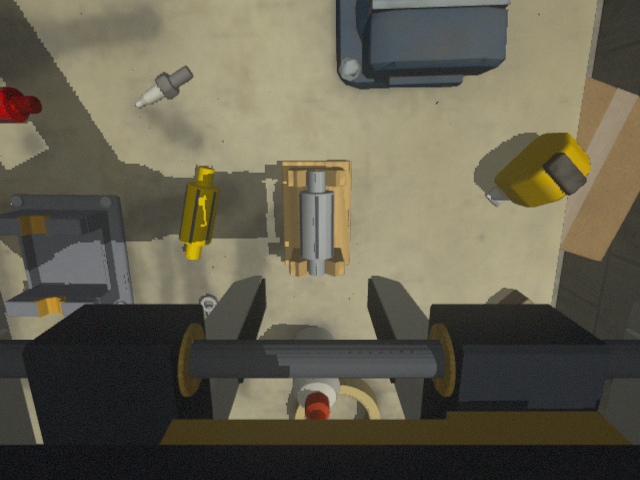

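The rotor is at (317,220) in the rack, and the white bottle with the red tip is close behind it at (318,395). I'll check its height and distance before descending.

Run:
```python
from h import *
q=np.load("pics/scene4.npz");D=cloud("scene",q["d"])
X=D[178:226,319:336].reshape(-1,3)
for r in range(176,230,6): print(r,D[r,327].round(3),q["p"][r,327])
z=np.load("pics/side0.npz");D=cloud("side",z["d"]);
for r in range(188,242,6): print(r,D[r,320].round(3),z["p"][r,320])
```

```text
176 [0.661 0.279 0.14 ] [147  73  53]
182 [0.657 0.271 0.127] [149  67  45]
188 [0.658 0.272 0.108] [148  76  57]
194 [0.653 0.262 0.096] [172 164 145]
200 [0.652 0.26  0.079] [164 156 137]
206 [0.651 0.258 0.062] [163 155 136]
212 [0.65  0.255 0.045] [163 156 136]
218 [0.652 0.257 0.024] [164 156 137]
224 [0.651 0.254 0.007] [144 136 118]
188 [ 1.233  1.203 -0.3  ] [118  89  73]
194 [0.664 0.275 0.125] [118  49  32]
200 [0.657 0.264 0.113] [125  57  39]
206 [0.654 0.261 0.098] [120 116 101]
212 [ 0.003 -0.801  0.654] [139 134 118]
218 [0.651 0.256 0.066] [137 132 116]
224 [0.65  0.254 0.049] [136 131 115]
230 [0.65  0.254 0.032] [137 132 116]
236 [0.651 0.257 0.012] [138 133 117]
```

```bash
python3 -m handwheel '-0.003 0.002 -0.1 0 0 0.007;-0.003 0.002 -0.24 0 0 0.007;-0.003 0.002 -0.36 0 0 0.007;-0.003 0.002 -0.43 0 0 0.007;-0.003 0.002 -0.44 0 0 0.007'; python3 -m handwheel '0 0 -0.04 0 0 0;0 0 -0.08 0 0 0;0 0 -0.115 0 0 0;0 0 -0.125 0 0 0;0 0 -0.125 0 0 0';  python3 -m handwheel '0 0 0 0 0 0;0 0 0 0 0 0;0 0 0 0 0 0'
python3 - <<'E'
from h import *
p,d=robot.read_camera("wrist");cv2.imwrite("pics/wrist7.png",p[:,:,::-1])
E
```

```text
t: 15.1
tool_pos: [0.5031, 0.2822, 0.0745]
orientation: [-0.04, -3.136, 0.004]
force: [-0.6, -0.5, -0.3]
opening: 0.0511
t: 15.6
tool_pos: [0.505, 0.2832, 0.0399]
orientation: [-0.04, -3.14, 0.001]
force: [0.5, 0.2, 1.1]
opening: 0.0512
t: 15.9
tool_pos: [0.5057, 0.2836, 0.041]
orientation: [0.04, 3.14, 0.001]
force: [-0.8, -0.6, -0.4]
opening: 0.0511
```

View pics/wrist7.png

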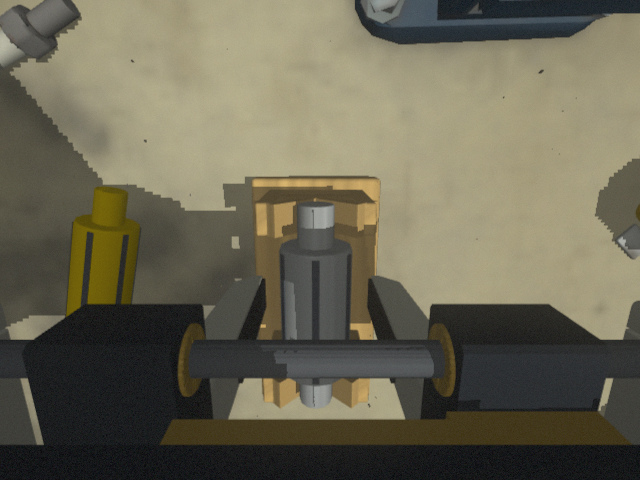

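The drum at (315,290) is centred between the fingers. I'll lower a little and grip.

```bash
python3 -m handwheel '0 0 -0.005 0 0 0;0 0 -0.005 0 0 0;0 0 -0.005 0 0 0;0 0 -0.005 0 0 0' 0.15 35; python3 -m handwheel '0 0 0 0 0 0;0 0 0 0 0 0;0 0 0 0 0 0;0 0 0 0 0 0;0 0 0 0 0 0' 1 35
```

```text
t: 16.35
tool_pos: [0.5053, 0.2834, 0.0389]
orientation: [-0.04, -3.141, 0.0]
force: [0.3, 0.5, 0.1]
opening: 0.0399
t: 16.85
tool_pos: [0.5053, 0.2832, 0.0389]
orientation: [-0.04, -3.141, 0.0]
force: [-1.2, -2.1, -0.1]
opening: 0.0312
```

```bash
python3 -m handwheel '0 0 0.02 0 0 0;0 0 0.05 0 0 0;0 0 0.1 0 0 0;0 0 0.16 0 0 0;0 0 0.22 0 0 0'; python3 -m handwheel '0 0 0.06 0 0 0;0 0 0.11 0 0 0;0 0 0.14 0 0 0;0 0 0.14 0 0 0;0 0 0.14 0 0 0'
```

```text
t: 17.35
tool_pos: [0.5055, 0.2836, 0.1067]
orientation: [0.04, 3.141, 0.001]
force: [0.3, -0.4, -3.1]
opening: 0.0313
t: 17.85
tool_pos: [0.5052, 0.2833, 0.1466]
orientation: [-0.04, -3.141, 0.0]
force: [-0.3, -0.2, -3.8]
opening: 0.0311
```

```bash
python3 -m handwheel '0.004 -0.03 0 0 0 0;0.016 -0.11 0 0 0 0;0.035 -0.24 0 0 0 -0.01;0.055 -0.38 0 0 0 -0.015;0.075 -0.52 0 0 0 -0.02'; python3 -m handwheel '0.018 -0.13 0 0 0 0;0.034 -0.24 0 0 0 0;0.045 -0.32 0 0 0 0;0.05 -0.355 0 0 0 0;0.05 -0.363 0 0 0 0'; python3 -m handwheel '0 0 0 0 0 0;0 0 0 0 0 0;0 0 0 0 0 0';python3 - <<'E'
from hous import *
s=robot.read_state();print(s["tool_pos"],s["orientation"],s["t"])
p,d=robot.read_camera("wrist");C=cloud("wrist",d);np.savez("pics/wrist8.npz",p=p,d=d,C=C);cv2.imwrite("pics/wrist8.png",p[:,:,::-1])
housing(p,d,C)
z=C[...,2];m=(d>.1)&(abs(C[...,0]-.543)<.06)&(abs(C[...,1]-.018)<.014)&(z>.16)&(z<.2);m[330:]=0;print("rotor part",pca(C[m]))
E
```

```text
t: 18.35
tool_pos: [0.527, 0.1254, 0.1457]
orientation: [-0.064, -3.139, 0.001]
force: [1.1, -0.6, -2.8]
opening: 0.0311
t: 18.85
tool_pos: [0.5423, 0.0171, 0.146]
orientation: [-0.068, -3.139, 0.0]
force: [0.1, 0.0, -3.5]
opening: 0.0311
t: 19.15
tool_pos: [0.5427, 0.0196, 0.1468]
orientation: [-0.062, -3.141, -0.0]
force: [0.0, 0.6, -3.5]
opening: 0.0307
[0.54268708 0.01958211 0.1467823 ] [-6.21673942e-02 -3.14076431e+00 -4.16943789e-04] 19.15
saddle 739 (array([501.1,  20.2]), 28.3, 16.7, 87.4) z [0.0427 0.0552]
walltops (array([501.3,  19.9]), 87.8, 16.9, 87.6) 0.0545
all (array([535.6,  18.3]), 112.1, 114.3, 87.7)
rotor part (array([0.5211, 0.0199]), 'z', np.float64(0.1775), 'yaw', np.float64(-8.26), 'L', np.float64(0.0523), 'W', np.float64(0.0284), 7137)
```

View pics/wrist8.png

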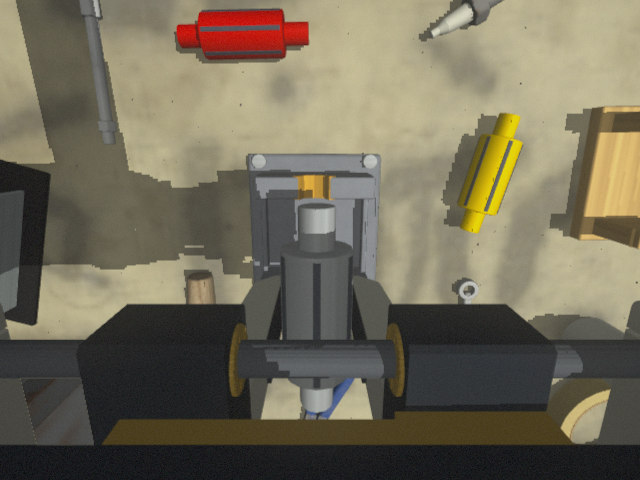

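Run:
```python
from h import *
q=np.load("pics/wrist8.npz");C=q["C"];p=q["p"]
m=np.zeros((480,640),bool);m[195:300,270:360]=1;m&=(C[...,2]>.13)
J=m.copy();J[243:]=0;X=C[J];print("journal",X[:,0].min(),np.percentile(X[:,0],2),"y",np.percentile(X[:,1],[1,99]),np.percentile(X[:,1],[1,99]).mean(),X[:,2].max())
D=m.copy();D[:255]=0;X=C[D];X=X[X[:,2]>.16];print("drum front",np.percentile(X[:,0],1),"y",np.percentile(X[:,1],[1,99]).mean(),np.ptp(np.percentile(X[:,1],[1,99])),"ztop",np.percentile(X[:,2],99), X[:,0].mean())
```

```text
journal 0.47077325382244334 0.4951416050697315 y [0.01350008 0.02940897] 0.021454525837860228 0.3133792493406732
drum front 0.5130500122354522 y 0.019490531667935823 0.037294156332738776 ztop 0.18350001080752673 0.5226467918226204
```

```bash
python3 -m handwheel '0 -0.003 -0.05 0 0 -0.003;0 -0.003 -0.13 0 0 -0.003;0 -0.003 -0.21 0 0 -0.003;0 -0.003 -0.27 0 0 -0.003;0 -0.003 -0.29 0 0 -0.003'; python3 -m handwheel '0 0 0 0 0 0;0 0 0 0 0 0;0 0 0 0 0 0;0 0 0 0 0 0';python3 - <<'E'
from hous import *
s=robot.read_state();print(s["tool_pos"],s["orientation"],s["force"],s["t"])
p,d=robot.read_camera("wrist");C=cloud("wrist",d);np.savez("pics/wrist9.npz",p=p,d=d,C=C);cv2.imwrite("pics/wrist9.png",p[:,:,::-1])
housing(p,d,C)
p,d=robot.read_camera("side");np.savez("pics/side9.npz",p=p,d=d);cv2.imwrite("pics/side9.png",cv2.resize(p[240:330,280:400,::-1],None,fx=6,fy=6,interpolation=2))
E
```

```text
t: 19.7
tool_pos: [0.5404, 0.018, 0.0563]
orientation: [-0.068, -3.136, -0.0]
force: [0.7, 0.5, -3.3]
opening: 0.0315
t: 20.1
tool_pos: [0.5438, 0.0175, 0.0611]
orientation: [0.068, 3.139, -0.0]
force: [-1.0, -0.3, -2.9]
opening: 0.0308
[0.5437987  0.01753294 0.06111859] [ 6.80637245e-02  3.13869905e+00 -1.27159529e-04] [-0.99374932 -0.25146345 -2.87101272] 20.1
saddle 1004 (array([500.7,  19.9]), 30.8, 16.8, 87.4) z [0.0419 0.055 ]
walltops (array([501. ,  19.8]), 88.4, 17.1, 87.5) 0.0542
all (array([526.8,  18.8]), 112.0, 97.7, 87.6)
```

View pics/wrist9.png

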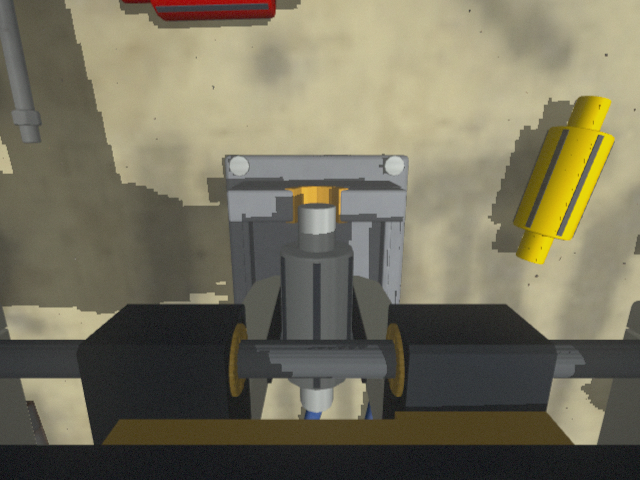

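View pics/side9.png

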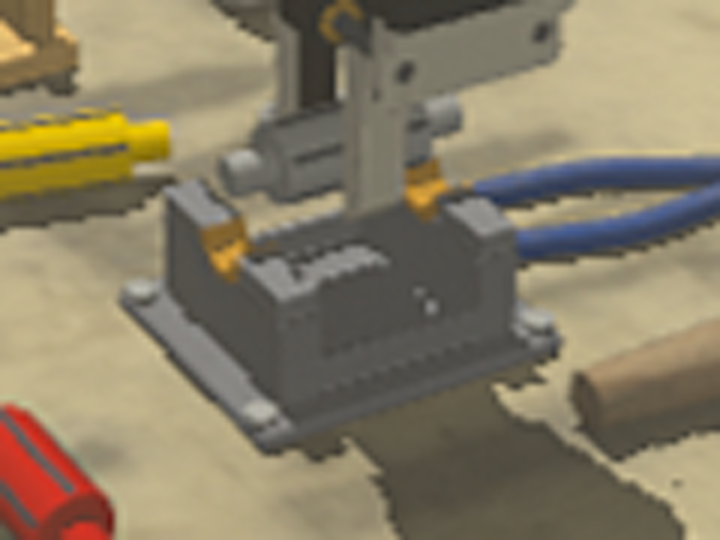

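```bash
python3 -m handwheel '-0.002 0.002 -0.015 0 0 0;-0.002 0.002 -0.03 0 0 0;-0.002 0.002 -0.045 0 0 0;-0.002 0.002 -0.06 0 0 0;-0.002 0.002 -0.07 0 0 0'; python3 -m handwheel '0 0 0 0 0 0;0 0 0 0 0 0;0 0 0 0 0 0;0 0 0 0 0 0'
python3 - <<'E'
from hous import *
s=robot.read_state();print(s["tool_pos"],s["orientation"],s["force"],s["t"])
p,d=robot.read_camera("wrist");C=cloud("wrist",d);np.savez("pics/wrist10.npz",p=p,d=d,C=C);cv2.imwrite("pics/wrist10.png",cv2.resize(p[130:330,200:440,::-1],None,fx=3,fy=3,interpolation=2))
E
```

```text
t: 20.7
tool_pos: [0.5418, 0.0182, 0.0381]
orientation: [-0.068, -3.14, -0.0]
force: [0.8, 0.3, -3.0]
opening: 0.0316
t: 21.1
tool_pos: [0.5425, 0.0181, 0.0392]
orientation: [0.068, 3.14, -0.0]
force: [-0.9, -0.1, -3.3]
opening: 0.0313
[0.54247323 0.01814423 0.03917272] [ 6.82074688e-02  3.14035296e+00 -4.27758154e-05] [-0.87412221 -0.13352825 -3.30046289] 21.1
```

View pics/wrist10.png

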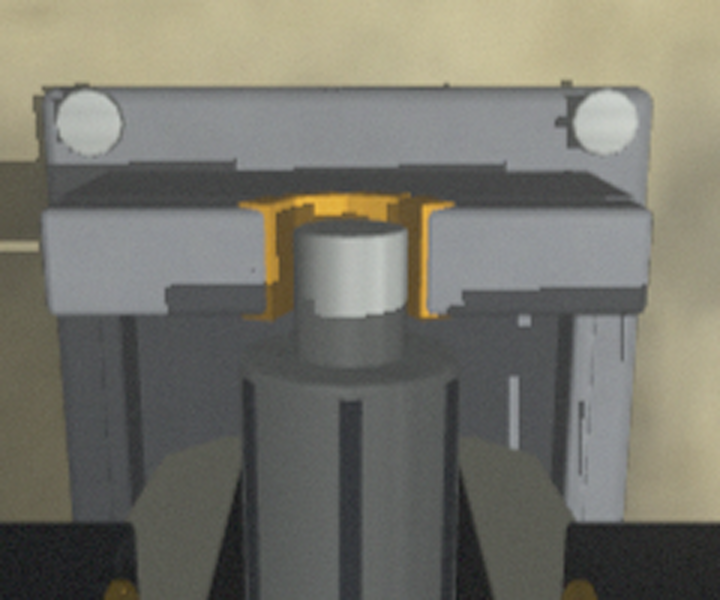

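The journal is centred in the brass groove, at crop column about 350 against a groove middle of about 347. Now a slow descent to contact.

```bash
python3 -m handwheel '0 0 -0.004 0 0 0;0 0 -0.008 0 0 0;0 0 -0.012 0 0 0;0 0 -0.014 0 0 0;0 0 -0.014 0 0 0'; python3 -m handwheel '0 0 -0.001 0 0 0;0 0 -0.002 0 0 0;0 0 -0.003 0 0 0;0 0 -0.003 0 0 0;0 0 -0.003 0 0 0'
```

```text
t: 21.65
tool_pos: [0.5421, 0.0182, 0.0345]
orientation: [-0.068, -3.14, -0.0]
force: [-0.1, 0.3, -3.6]
opening: 0.0311
t: 22.15
tool_pos: [0.5422, 0.0182, 0.0338]
orientation: [0.068, 3.141, 0.0]
force: [0.5, -0.2, -3.6]
opening: 0.0313
```

```bash
python3 -m handwheel '0 0 -0.001 0 0 0;0 0 -0.002 0 0 0;0 0 -0.003 0 0 0;0 0 -0.003 0 0 0;0 0 -0.003 0 0 0'
```

```text
t: 22.65
tool_pos: [0.5423, 0.0182, 0.033]
orientation: [0.068, 3.141, 0.0]
force: [-1.4, 0.6, -1.9]
opening: 0.0317
```

```bash
python3 -m handwheel '0 0 -0.001 0 0 0;0 0 -0.002 0 0 0;0 0 -0.002 0 0 0;0 0 -0.002 0 0 0;0 0 -0.002 0 0 0'
```

```text
t: 23.15
tool_pos: [0.5423, 0.0182, 0.0329]
orientation: [0.068, 3.141, -0.0]
force: [-4.1, 0.5, 5.6]
opening: 0.0315
```

Contact is made at an axis height of about 0.052 m, which is the seat. I'll ease the grip, then open a little.

```bash
python3 -m handwheel '0 0 0.001 0 0 0;0 0 0.001 0 0 0;0 0 0.001 0 0 0' 1 6
python3 - <<'E'
from h import *
p,d=robot.read_camera("side");cv2.imwrite("pics/side11.png",cv2.resize(p[240:330,280:400,::-1],None,fx=6,fy=6,interpolation=2))
p,d=robot.read_camera("wrist");cv2.imwrite("pics/wrist11.png",cv2.resize(p[130:330,200:440,::-1],None,fx=3,fy=3,interpolation=2))
E
```

```text
t: 23.45
tool_pos: [0.5425, 0.0181, 0.0328]
orientation: [0.068, 3.14, -0.0]
force: [-0.3, -0.3, 1.6]
opening: 0.032
```

View pics/side11.png

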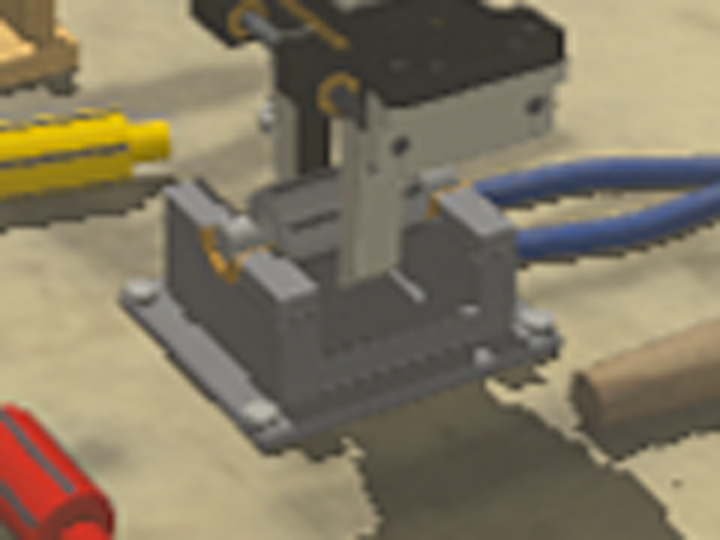

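View pics/wrist11.png

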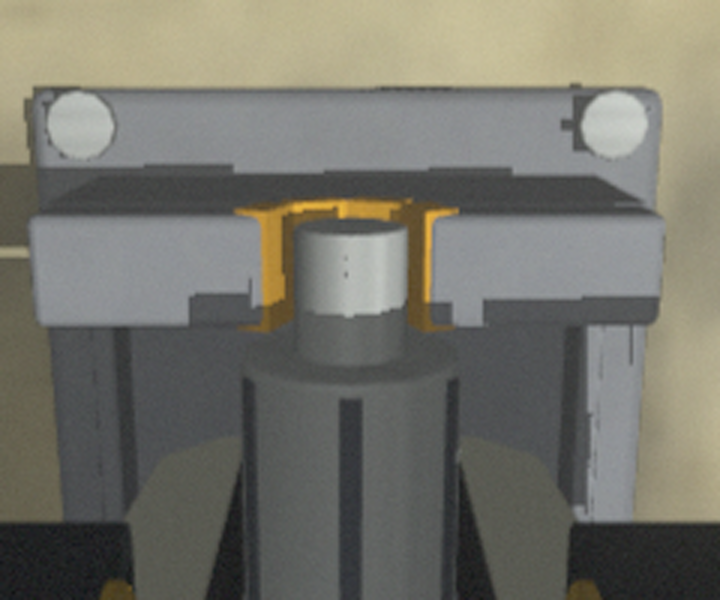

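Both journals lie in their saddles, at crop (235,238) and (435,185) in the side view. I'll release and rise.

```bash
python3 -m handwheel '0 0 0 0 0 0;0 0 0 0 0 0;0 0 0 0 0 0;0 0 0 0 0 0;0 0 0 0 0 0' 0.05; python3 -m handwheel '0 0 0.02 0 0 0;0 0 0.06 0 0 0;0 0 0.14 0 0 0;0 0 0.25 0 0 0;0 0 0.38 0 0 0'; python3 -m handwheel '0 0 0.15 0 0 0;0 0 0.3 0 0 0;0 0 0.42 0 0 0;0 0 0.42 0 0 0;0 0 0.42 0 0 0'; python3 -m handwheel '0 0 0 0 0 0;0 0 0 0 0 0;0 0 0 0 0 0'
python3 - <<'E'
from hous import *
p,d=robot.read_camera("wrist");C=cloud("wrist",d);cv2.imwrite("pics/wrist12.png",p[:,:,::-1])
housing(p,d,C)
z=C[...,2];m=(d>.12)&(abs(C[...,0]-.543)<.06)&(abs(C[...,1]-.018)<.02)&(z>.057)&(z<.08);print("rotor",pca(C[m]),np.percentile(z[m],98))
p,d=robot.read_camera("scene");D=cloud("scene",d);cv2.imwrite("pics/scene12.png",p[:,:,::-1])
m=(D[...,2]>.052)&(D[...,2]<.066)&(abs(D[...,0]-.535)<.1)&(abs(D[...,1]+.293)<.1);print("cover top",rect(D[m]),np.median(D[m][:,2]))
E
```

```text
t: 24.05
tool_pos: [0.5422, 0.0182, 0.0325]
orientation: [-0.068, -3.141, 0.0]
force: [-0.6, 0.0, -0.5]
opening: 0.0442
t: 24.55
tool_pos: [0.5414, 0.0182, 0.1477]
orientation: [-0.068, -3.139, -0.0]
force: [0.9, 0.2, 0.2]
opening: 0.0444
t: 25.05
tool_pos: [0.5429, 0.0181, 0.2747]
orientation: [0.068, 3.137, -0.0]
force: [-1.0, -0.4, 0.0]
opening: 0.0442
t: 25.35
tool_pos: [0.5415, 0.0182, 0.271]
orientation: [-0.068, -3.138, -0.0]
force: [0.2, -0.4, -0.2]
opening: 0.0442
saddle 117 (array([501.4,  20.4]), 26.1, 16.1, 87.4) z [0.0303 0.0551]
saddle 42 (array([585. ,  26.6]), 3.3, 15.2, 82.6) z [0.0494 0.056 ]
saddle 45 (array([584.7,   6.3]), 16.1, 3.4, 2.0) z [0.05   0.0557]
walltops (array([543.9,  18.1]), 88.1, 101.4, 87.7) 0.0547
all (array([543.8,  18.2]), 112.0, 129.8, 87.6)
rotor (array([0.543 , 0.0182]), 'z', np.float64(0.0644), 'yaw', np.float64(-2.53), 'L', np.float64(0.0936), 'W', np.float64(0.0303), 1939) 0.06952424181367195
cover top (array([ 537.5, -293.1]), 102.9, 113.7, 72.0) 0.06060772401075126
```

View pics/wrist12.png

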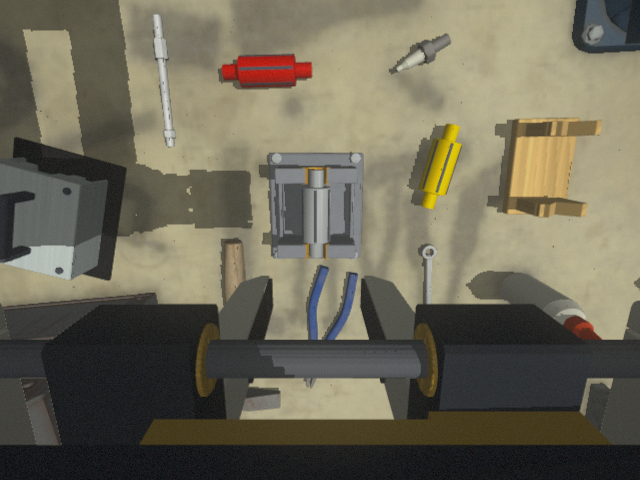

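View pics/scene12.png

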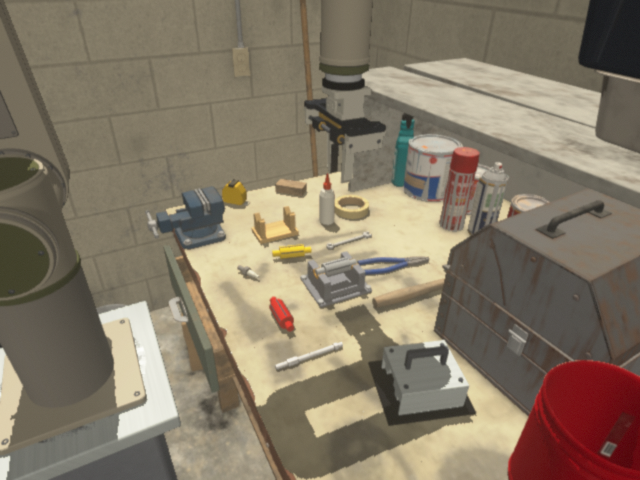

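The rotor lies in both saddles at (316,207) in the wrist view. It reads within 1 mm of the housing centre, with its top at z = 0.0695 against the expected 0.068. The cover is upright and central on the mat, and the tools are where they were.

Run:
```python
from plant import robot
print(robot.close_job(), robot.read_state()["t"])
```

```text
the job is handed in; nothing more can be done
the job is handed in; nothing more can be done
```

The job is handed in after about 25.5 s of the 72 s allowed; the robot reported no verdict.

**Cover:** I lifted it straight up about 96 mm by its handle, turned it to line up with the mat and lowered it until the force showed contact before letting go. The last check put its top at (537.5, -293) mm, with the mat centre between (535, -291) and (537, -293) mm depending on the camera. That is within about 3 mm of the middle, upright and square to the mat.

**Rotor:** I took the steel rotor from the rack, laid it in the saddles until contact, eased the grip and then released it.
- **Position:** it reads (543.0, 18.2) mm, against a housing centre of (543 to 544, 18.2) mm.
- **Yaw:** -2.5° against the housing's -2.4°.
- **Height:** the top of the drum read 69.5 mm where 67.8 mm is expected. The wall tops also read 0.7 mm high in that picture, so about 1 mm is left, within the 2 mm calibration. The tool height at contact put the axis at 52.0 mm, against 51.8 mm for the seat.

**Forces and bystanders:** Sampled wrist forces stayed below about 12 N. In the last scene and wrist pictures the tools and the red and yellow look-alikes show no sign of having moved.

**Disagreements:** the scene camera's first handle position was 3 to 5 mm off the wrist camera's in y, and I used the wrist camera. One mat measurement came out wrong from a poor colour mask and was redone.

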